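# Reset the position flags of a sample tray with one finger stroke

## Robot

A 6-joint arm with a two-finger parallel gripper is mounted at the origin on the work surface; the furniture and walls round the work are solid. World frame = base frame: x ahead of the robot, y to its left, z up, the work surface at z = 0. Lengths are in m, angles in degrees, forces in N, time in s.
With the tool pointing down it reaches from about 0.15 to 0.775 m from the base axis. Payload 6.1 kg.
Tool frame: the origin (TCP) lies between the finger pads; the fingertips stand 11 mm ahead of it and the grasp point (between the pads) lies 8 mm behind it; z points along the fingers, y is the line along which they close (so a half turn about z gives the same grasp; the last joint's range is limited). The gripper opens to 85 mm and grips with 20 to 120 N. Pads are 22 mm wide; open, the fingers measure 114 mm over their backs; the gripper's body (76 mm by 85 mm) begins 54 mm behind the grasp point. The pads swing forward as they close: fully open they stand 13 mm farther back than shut.
Start: joints at [-76.433, 7.208, -2.269, 80.523, 0, 90], TCP at [0.123, -0.51, 0.242] pointing down, gripper open.
Joint ranges: [-155.77, 155.77], [-54.66, 111.73], [-72.52, 77.12], [-102.08, 115.82], [-83.92, 84.16], [-180, 180]. Speed limits (degrees/s): [136.94, 136.94, 172.46, 180, 180, 180].

## Interface

Orientations are given as a 3x3 rotation matrix whose columns are the frame's x, y, z axes.
In Python, from bench import robot, vision gives the robot as it stands (robot), with the cameras (vision).
- The arm moves only by the tool inch_along, called in YAML: its name, and indented under it one key for each argument. Schema: {"type":"object","properties":{"increments":{"type":"array","items":{"type":"array","prefixItems":[{"type":"array","items":{"type":"number"},"minItems":3,"maxItems":3},{"type":"array","items":{"type":"number"},"minItems":3,"maxItems":3},{"type":"number"}],"minItems":3,"maxItems":3},"minItems":1,"maxItems":10},"only":{"type":"string"},"quiet":{"type":"boolean"},"lines":{"type":"string"}},"required":["increments"],"additionalProperties":false}. increments is a list of rows, 1 to 10 of them, each written [[dx, dy, dz], [rx, ry, rz], opening]: dx, dy, dz in m, then a rotation vector rx, ry, rz in degrees, then the finger opening in m; each row is the pose to reach, as a shift and turn from the pose commanded when the call began, along the tool's axes at that moment; what a row does not reach only later rows make up. A row lasts 1/8 s, in which the tool goes at most 0.0625 m and 10.7 degrees, less where a joint would pass 70% of its speed; a pose out of reach is approached as far as the arm can. The fingers move at their own pace and stop on an object; the grip force is fixed at half the most. Time passes only in rows, so rows that do not move let the fingers close. The tool returns the time, the measured TCP pose, the force, the opening and the grip force at its end. only (a regular expression) keeps the lines of the reply that match it, lines (a string "A,B") keeps lines A to B, and quiet returns only ok. Input that does not fit is refused with a message, and nothing moves.
- robot.state(): the state, without advancing time (a new reading comes with each control period).
- vision.snapshot(name): name is "scene" or "top" or "wrist"; returns the picture (480x640x3 uint8, red, green, blue); there is no depth.
- vision.camera_params(name): a dict with "camera_matrix" (3x3 intrinsics, pixels), "world_from_camera" (4x4, takes a point from camera to world coordinates); the wrist camera has in their place "hand_eye" (4x4, takes a point from camera to tool coordinates, whose origin is the TCP and whose axes are the flange's). Camera axes: x right, y down, z forward; pixel columns grow to the right and rows downward; lengths in m; the calibration is good to about 2 mm. A picture is of the moment at which its call begins: read the wrist's pose just before it. camera_params takes no time and is no camera call.
- robot.job_done(): hands the job in; it is judged then, once.
The state is a dict: "time_s": time; "qpos": joint angles; "joint_velocities": joint speeds; "joint_efforts": joint torques, N m; "position": TCP position; "orientation": TCP orientation; "contact_force": force on the tool from outside, world axes, zero at the start; "wrist_torque": the same for the moment, N m; "width": finger opening in m; "grip_force": force on a finger pad.
Only numpy, scipy, OpenCV 4.12 (cv2) and the standard library are available. Lean on these libraries where they do the work, as an engineer would, in place of code of your own. Each camera call takes 0.05 s, during which the arm holds its last target. There are 200 camera calls.

## Task

The run is over, so reset the round sample tray: starting at the green dot, run your fingertips lightly along the curved row of flags and fold all six yellow flags right down, one after the other in the order they stand, without pressing hard on the tray. Stop before the red flag, which marks the control sample and must stay upright, then take your hand away. Do not pick anything up, and leave the vials in the tray and the things around it where they stand.

Things in the scene. Friction and masses are not known exactly. Their poses are not given: they have to be found in the camera images.
- tray: round white sample tray, 298 mm across, bolted down; origin under its centre on the worktop, z up. Flat deck 16 mm above the worktop. Flags stand in a row on an arc of radius 120 mm about the centre, with a blue line along it. Angles in the tray's frame (from its +x towards its +y): green dot -85, yellow flags -63, -43, -23, -3, 17, 37, red flag 64 degrees
- green_dot (a point): flat green dot, 16 mm across, on the deck 16 mm above the worktop: start of the row of flags, 46 mm before the hinge of flag_1
- flag_1 (a joint): yellow flag number 1 counted from the green dot: plate 24 mm wide across the row, 3 mm thick, standing 28 mm above its hinge. Joint value in rad: 0 upright (a stop), 1.5 lying flat on the deck, folded away from the green dot along the row. Light friction (about 0.2 N at its top edge), starts at 0 to 0.3: it stays at whatever angle it is left; down for the task is beyond 1.1 rad
- flag_1_hinge (a point): middle of the hinge line of flag_1, 22 mm above the worktop, 6 mm above the deck, on the blue line; the hinge ears beside it rise 2 mm above it. Shut fingertips drawn along the line 3 to 8 mm above the hinges fold the flags down; their leading side must get about 28 mm past each hinge
- flag_2 (a joint): yellow flag number 2 counted from the green dot: plate 24 mm wide across the row, 3 mm thick, standing 28 mm above its hinge. Joint value in rad: 0 upright (a stop), 1.5 lying flat on the deck, folded away from the green dot along the row. Light friction (about 0.2 N at its top edge), starts at 0 to 0.3: it stays at whatever angle it is left; down for the task is beyond 1.1 rad
- flag_2_hinge (a point): middle of the hinge line of flag_2, 22 mm above the worktop, 6 mm above the deck, on the blue line; the hinge ears beside it rise 2 mm above it. Shut fingertips drawn along the line 3 to 8 mm above the hinges fold the flags down; their leading side must get about 28 mm past each hinge
- flag_3 (a joint): yellow flag number 3 counted from the green dot: plate 24 mm wide across the row, 3 mm thick, standing 28 mm above its hinge. Joint value in rad: 0 upright (a stop), 1.5 lying flat on the deck, folded away from the green dot along the row. Light friction (about 0.2 N at its top edge), starts at 0 to 0.3: it stays at whatever angle it is left; down for the task is beyond 1.1 rad
- flag_3_hinge (a point): middle of the hinge line of flag_3, 22 mm above the worktop, 6 mm above the deck, on the blue line; the hinge ears beside it rise 2 mm above it. Shut fingertips drawn along the line 3 to 8 mm above the hinges fold the flags down; their leading side must get about 28 mm past each hinge
- flag_4 (a joint): yellow flag number 4 counted from the green dot: plate 24 mm wide across the row, 3 mm thick, standing 28 mm above its hinge. Joint value in rad: 0 upright (a stop), 1.5 lying flat on the deck, folded away from the green dot along the row. Light friction (about 0.2 N at its top edge), starts at 0 to 0.3: it stays at whatever angle it is left; down for the task is beyond 1.1 rad
- flag_4_hinge (a point): middle of the hinge line of flag_4, 22 mm above the worktop, 6 mm above the deck, on the blue line; the hinge ears beside it rise 2 mm above it. Shut fingertips drawn along the line 3 to 8 mm above the hinges fold the flags down; their leading side must get about 28 mm past each hinge
- flag_5 (a joint): yellow flag number 5 counted from the green dot: plate 24 mm wide across the row, 3 mm thick, standing 28 mm above its hinge. Joint value in rad: 0 upright (a stop), 1.5 lying flat on the deck, folded away from the green dot along the row. Light friction (about 0.2 N at its top edge), starts at 0 to 0.3: it stays at whatever angle it is left; down for the task is beyond 1.1 rad
- flag_5_hinge (a point): middle of the hinge line of flag_5, 22 mm above the worktop, 6 mm above the deck, on the blue line; the hinge ears beside it rise 2 mm above it. Shut fingertips drawn along the line 3 to 8 mm above the hinges fold the flags down; their leading side must get about 28 mm past each hinge
- flag_6 (a joint): yellow flag number 6 counted from the green dot: plate 24 mm wide across the row, 3 mm thick, standing 28 mm above its hinge. Joint value in rad: 0 upright (a stop), 1.5 lying flat on the deck, folded away from the green dot along the row. Light friction (about 0.2 N at its top edge), starts at 0 to 0.3: it stays at whatever angle it is left; down for the task is beyond 1.1 rad
- flag_6_hinge (a point): middle of the hinge line of flag_6, 22 mm above the worktop, 6 mm above the deck, on the blue line; the hinge ears beside it rise 2 mm above it. Shut fingertips drawn along the line 3 to 8 mm above the hinges fold the flags down; their leading side must get about 28 mm past each hinge
- flag_red (a joint): red flag at the far end of the row, same size and motion as the yellow ones; stands upright near 0 rad and must stay there
- flag_red_hinge (a point): middle of the hinge line of the red flag, 22 mm above the worktop, 56 mm beyond that of flag_6
- vial_1: small clear vial with a blue cap, 26 mm across, 52 mm tall, standing loose in the grey vial block inside the arc (block centre at the tray's x = -35 mm, y = 0; 46 x 130 mm, 22 mm high on the deck); its top is 80 mm above the worktop; origin at the centre of its underside
- vial_3: small clear vial with a red cap, 26 mm across, 52 mm tall, standing loose in the grey vial block inside the arc (block centre at the tray's x = -35 mm, y = 0; 46 x 130 mm, 22 mm high on the deck); its top is 80 mm above the worktop; origin at the centre of its underside
- vial_5: small clear vial with a green cap, 26 mm across, 52 mm tall, standing loose in the grey vial block inside the arc (block centre at the tray's x = -35 mm, y = 0; 46 x 130 mm, 22 mm high on the deck); its top is 80 mm above the worktop; origin at the centre of its underside
- reagent_amber: amber bottle with a black cap, 62 mm across, 126 mm tall, loose bystander beside the tray; origin at the centre of its underside
- reagent_blue_cap: clear bottle with a blue cap, 67 mm across, 136 mm tall, loose bystander beside the tray; origin at the centre of its underside
- pipette_bulb: red rubber bulb, 57 mm across, 81 mm tall, loose bystander beside the tray; origin at the centre of its underside
- petri_stack: stack of three clear dishes, 69 mm across, 48 mm tall, loose bystander beside the tray; origin at the centre of its underside
- lab_timer: white lab timer, 56 x 62 x 46 mm, loose bystander beside the tray; origin at the centre of its underside

How it is judged:
By the outcome, as a careful person would: the job done as asked, in the order asked, and still so for the second after the job is handed in, with the robot touching nothing.
It also fails if it takes over 51 s, if anything falls off the work surface, if the arm or the gripper's body presses on something with over 40 N, if the wrist force passes 120 N, or if a joint passes its speed limit or range.

## Working session

There is one attempt and no reset: what is moved stays moved. The work goes in short steps, Python scripts to look and compute and a tool call to move; the robot and the scene stay as the last step left them, time stands still between calls to the robot, and variables do not carry over. Pictures are saved under pics/ and viewed, at most 10 in all, crops included, and the job is handed in when it is done.

```bash
ls; mkdir -p pics
```

Run:
```python
from bench import robot, vision
import cv2
for n in ("top","scene"):
    im=vision.snapshot(n); cv2.imwrite(f"pics/{n}0.png",im[:,:,::-1])
    p=vision.camera_params(n); print(n,p["camera_matrix"],p["world_from_camera"])
s=robot.state(); print(s["time_s"],s["position"],s["orientation"],s["width"])
```

```text
bench.py
pics
top [[450.08477949   0.         316.94136771]
 [  0.         450.08477949 238.7235392 ]
 [  0.           0.           1.        ]] [[ 0.0200343  -0.98960791  0.14238962  0.39408252]
 [-0.99979319 -0.01933216  0.00631291  0.01541648]
 [-0.00349461 -0.14248664 -0.98979056  1.03646303]
 [ 0.          0.          0.          1.        ]]
scene [[545.09763054   0.         317.23698728]
 [  0.         545.09763054 238.88071153]
 [  0.           0.           1.        ]] [[ 0.52265704 -0.34775049  0.77839528 -0.42441415]
 [-0.85253581 -0.20943129  0.47887496 -0.59093272]
 [-0.00350867 -0.91389722 -0.40593049  0.57208948]
 [ 0.          0.          0.          1.        ]]
0.1 [ 0.12306879 -0.50999844  0.24159034] [[ 9.72094343e-01  2.34590020e-01 -3.32214618e-04]
 [ 2.34590255e-01 -9.72093327e-01  1.40562649e-03]
 [ 6.80233457e-06 -1.44433588e-03 -9.99998957e-01]] 0.08544049865989188
```

View pics/top0.png

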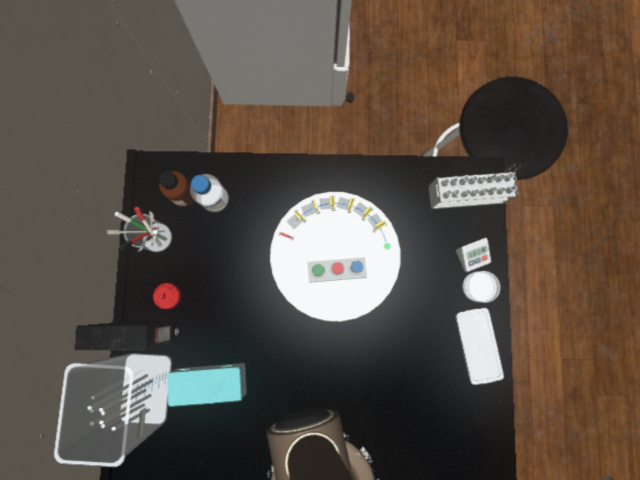

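View pics/scene0.png

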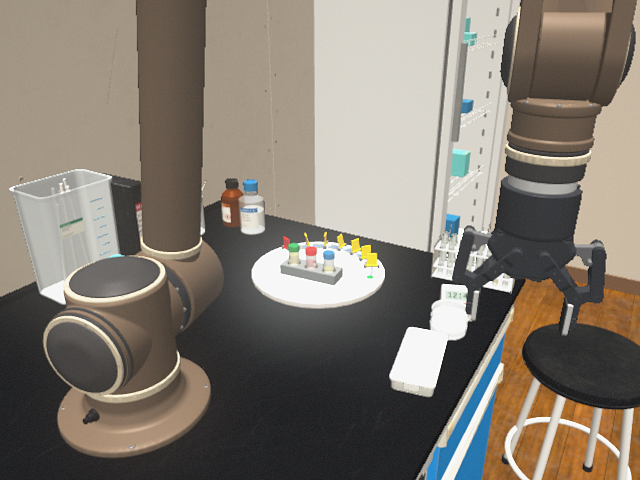

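The top view shows the tray centred near pixel (335,257), with the green dot at (387,246). The yellow flags run over the top of the arc to the red flag at (287,236), and the caps are at (318,270), (337,268) and (357,267). The scene view agrees, and nothing stands over the tray.

Create h.py:
```python
import numpy as np,cv2
from bench import robot, vision
def ray(K,T,uv,z):
    d=T[:3,:3]@np.linalg.solve(K,[uv[0],uv[1],1]); o=T[:3,3]
    return (o+d*(z-o[2])/d[2])[:2]
def blobs(im,lo,hi,amin,box):
    hsv=cv2.cvtColor(im,cv2.COLOR_RGB2HSV); m=cv2.inRange(hsv,lo,hi)
    k=np.zeros_like(m); x0,y0,x1,y1=box; k[y0:y1,x0:x1]=255
    n,_,st,c=cv2.connectedComponentsWithStats(m&k)
    return [(c[i],st[i,4]) for i in range(1,n) if st[i,4]>=amin]
```

Run:
```python
from h import *
im=cv2.imread("pics/top0.png")[:,:,::-1].copy()
p=vision.camera_params("top");K=np.array(p["camera_matrix"]);T=np.array(p["world_from_camera"])
box=(265,185,405,325)
g=cv2.cvtColor(im,cv2.COLOR_RGB2GRAY); m=(g>150).astype(np.uint8)*255
cs,_=cv2.findContours(m[:,:],cv2.RETR_EXTERNAL,cv2.CHAIN_APPROX_NONE)
c=[c for c in cs if cv2.pointPolygonTest(c,(335,290),False)>0][0][:,0]
P=np.array([ray(K,T,q,.016) for q in c.astype(float)])
(cx,cy),r=cv2.minEnclosingCircle(P.astype(np.float32))
A=np.c_[2*P,np.ones(len(P))];s=np.linalg.lstsq(A,(P**2).sum(1),rcond=None)[0];print("mec",cx,cy,r,"ls",s[:2],np.sqrt(s[2]+s[0]**2+s[1]**2))
C=s[:2]
for nm,lo,hi,z in (("green",(45,80,80),(75,255,255),.016),("yellow",(20,120,100),(35,255,255),.036),("redA",(0,120,80),(8,255,255),.036),("redB",(172,120,80),(180,255,255),.036),("blue",(100,100,60),(125,255,255),.08)):
    for b,a in blobs(im,lo,hi,5,box):
        q=ray(K,T,b,z)-C; print(nm,b.round(1),a,"r",np.hypot(*q).round(4),"ang",np.degrees(np.arctan2(q[1],q[0])).round(1))
```

```text
mec 0.5046682357788086 -0.019761834293603897 0.14925073087215424 ls [ 0.50467656 -0.01959961] 0.14768235004864297
green [386.8 245.9] 21 r 0.1206 ang -79.1
green [317.9 269.7] 69 r 0.0514 ang 132.4
redA [284.4 234.6] 9 r 0.1219 ang 70.2
redB [336.6 269.1] 10 r 0.0342 ang -173.8
blue [356.9 266.5] 71 r 0.0547 ang -124.4
```

inch_along:
  increments:
    - [[0, 0, 0], [0, 0, 0], 0]
    - [[0, 0, 0], [0, 0, 0], 0]

```text
time_s: 0.35
position: [0.1231, -0.5103, 0.2421]
orientation: [[0.972, 0.235, -0.0], [0.235, -0.972, 0.0], [0.0, -0.0, -1.0]]
contact_force: [0.1, 0.7, 0.1]
width: 0.0516
grip_force: 0.0
```

Centre is (0.505, -0.020) and the rim radius comes out at 149 mm, as given. Tray yaw from the dot, red flag and middle cap is about 6°. I'll go above the dot at the present height and check with the wrist camera.

inch_along:
  increments:
    - [[0.24, -0.134, 0], [0, 0, 0], 0]
    - [[0.24, -0.134, 0], [0, 0, 0], 0]
    - [[0.24, -0.134, 0], [0, 0, 0], 0]
    - [[0.24, -0.134, 0], [0, 0, 0], 0]
    - [[0.48, -0.268, 0], [0, 0, 0], 0]
    - [[0.48, -0.268, 0], [0, 0, 0], 0]
    - [[0.48, -0.268, 0], [0, 0, 0], 0]
    - [[0.48, -0.268, 0], [0, 0, 0], 0]
    - [[0.48, -0.268, 0], [0, 0, 0], 0]
    - [[0.48, -0.268, 0], [0, 0, 0], 0]

```text
time_s: 1.6
position: [0.5288, -0.1348, 0.2415]
orientation: [[0.971, 0.239, -0.001], [0.239, -0.971, 0.001], [-0.0, -0.001, -1.0]]
contact_force: [-0.0, -0.1, 0.2]
width: 0.0002
grip_force: 0.0
```

inch_along:
  increments:
    - [[0, 0, 0], [0, 0, 0], 0]
    - [[0, 0, 0], [0, 0, 0], 0]

```text
time_s: 1.85
position: [0.5261, -0.1381, 0.2425]
orientation: [[0.972, 0.233, 0.0], [0.233, -0.972, -0.0], [-0.0, 0.0, -1.0]]
contact_force: [0.7, -0.9, -0.0]
width: 0.0002
grip_force: 0.0
```

Run:
```python
from h import *
s=robot.state(); im=vision.snapshot("wrist"); cv2.imwrite("pics/w1.png",im[:,:,::-1])
p=vision.camera_params("wrist");K=np.array(p["camera_matrix"])
W=np.eye(4);W[:3,:3]=s["orientation"];W[:3,3]=s["position"];T=W@np.array(p["hand_eye"])
np.savez("w1.npz",K=K,T=T);print(s["position"],s["qpos"],T)
C=np.array([.5047,-.0196])
for nm,lo,hi,z in (("green",(45,80,80),(75,255,255),.016),("yellow",(20,120,100),(35,255,255),.036),("red",(0,120,80),(8,255,255),.036)):
    for b,a in blobs(im,lo,hi,30,(0,0,640,480)):
        q=ray(K,T,b,z)-C; print(nm,b.round(1),a,"r",np.hypot(*q).round(4),"ang",np.degrees(np.arctan2(q[1],q[0])).round(1))
```

```text
[ 0.52611243 -0.13808142  0.24253397] [-1.46995089e+01  9.27424820e+00  1.70589604e-01  8.08922998e+01
 -1.23176421e-02  1.51818184e+02] [[ 0.23491775 -0.93463658 -0.26696087  0.59469467]
 [-0.97201435 -0.22625805 -0.06320917 -0.12074763]
 [-0.00132444  0.27433876 -0.9616322   0.37306827]
 [ 0.          0.          0.          1.        ]]
green [322.3 205.5] 205 r 0.1189 ang -78.2
green [117.9 248.8] 661 r 0.0946 ang 133.4
yellow [143.4  55.6] 187 r 0.1256 ang 25.5
yellow [198.5  59.4] 747 r 0.1215 ang 4.9
yellow [158.9  62.2] 115 r 0.1189 ang 20.3
yellow [249.3  75.6] 361 r 0.123 ang -15.1
yellow [102.4  80.1] 826 r 0.1216 ang 44.3
yellow [288.8 111. ] 262 r 0.1212 ang -34.9
yellow [312.3 153.2] 131 r 0.1194 ang -53.9
yellow [316.  158.4] 74 r 0.1207 ang -56.4
red [ 67.4 121.1] 42 r 0.1208 ang 66.9
red [ 51.9 126.8] 127 r 0.1299 ang 72.2
red [531.9 280.7] 62 r 0.3259 ang -89.2
```

View pics/w1.png

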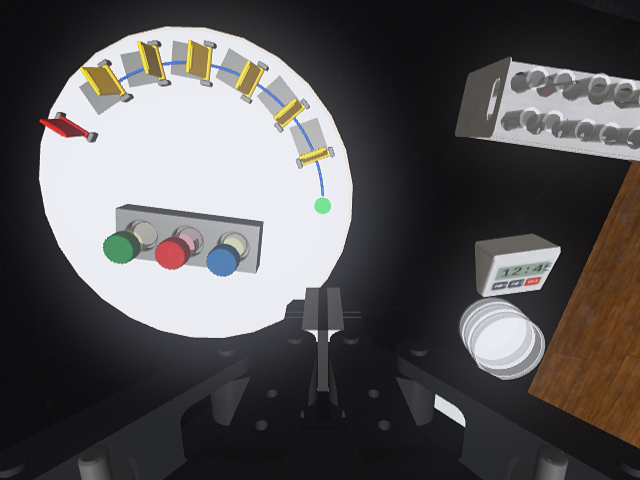

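The wrist view shows the green dot at (322,205), the flags from (315,156) to (102,80), the red flag at (67,127) and the blue line between them. I'll refine the centre with the rim and blue line, and compute the arc.

Run:
```python
from h import *
im=cv2.imread("pics/w1.png")[:,:,::-1].copy(); d=np.load("w1.npz");K,T=d["K"],d["T"]
def fit(P):
    for _ in range(4):
        s=np.linalg.lstsq(np.c_[2*P,np.ones(len(P))],(P**2).sum(1),rcond=None)[0];c=s[:2];r=np.sqrt(s[2]+c@c)
        e=abs(np.hypot(*(P-c).T)-r);P=P[e<max(.003,0)+2*np.median(e)*0+.0]if (e<.003).sum()>20 else P
    return c,r,len(P)
hsv=cv2.cvtColor(im,cv2.COLOR_RGB2HSV);m=cv2.inRange(hsv,(105,100,80),(125,255,255));m[200:]=0
ys,xs=np.nonzero(m);P=np.array([ray(K,T,q,.016) for q in np.c_[xs,ys].astype(float)])
print("blue",fit(P))
g=cv2.cvtColor(im,cv2.COLOR_RGB2GRAY);m=(g>130).astype(np.uint8)
cs,_=cv2.findContours(m,cv2.RETR_EXTERNAL,cv2.CHAIN_APPROX_NONE)
c=[c for c in cs if cv2.pointPolygonTest(c,(180,300),False)>0][0][:,0]
P=np.array([ray(K,T,q,.016) for q in c.astype(float)]);P=P[abs(np.hypot(*(P-[.5047,-.0196]).T)-.149)<.006]
print("rim",fit(P))
C=fit(P)[0];q=ray(K,T,(322.3,205.5),.016)-C;print(np.hypot(*q),np.degrees(np.arctan2(*q[::-1])))
```

```text
blue (array([ 0.50601559, -0.01826774]), np.float64(0.11981906334025867), 455)
rim (array([ 0.5069862 , -0.01918294]), np.float64(0.1464674185647755), 847)
0.11885346666886767 -79.36992624626343
```

Blue line radius comes out at 119.8 mm (120 given) and the centre at about (0.5055, -0.019), so the measurements agree. I'll descend over the dot and turn to the tangent (yaw 11°).

inch_along:
  increments:
    - [[0.0016, 0, 0.06], [0, 0, 2.6], 0]
    - [[0.0016, 0, 0.12], [0, 0, 2.6], 0]
    - [[0.0016, 0, 0.17], [0, 0, 2.6], 0]
    - [[0.0016, 0, 0.19], [0, 0, 2.6], 0]
    - [[0.0016, 0, 0.19], [0, 0, 2.6], 0]
    - [[0.0016, 0, 0.19], [0, 0, 2.6], 0]

```text
time_s: 2.65
position: [0.529, -0.1376, 0.0538]
orientation: [[0.982, 0.189, 0.002], [0.189, -0.982, -0.0], [0.002, 0.001, -1.0]]
contact_force: [0.3, -0.3, -0.5]
width: 0.0001
grip_force: 0.0
```

inch_along:
  increments:
    - [[0, 0, 0], [0, 0, 0], 0]
    - [[0, 0, 0], [0, 0, 0], 0]
    - [[0, 0, 0], [0, 0, 0], 0]

```text
time_s: 3.02
position: [0.5287, -0.1369, 0.0528]
orientation: [[0.982, 0.19, 0.001], [0.19, -0.982, -0.0], [0.001, 0.0, -1.0]]
contact_force: [0.4, 0.1, -0.1]
width: 0.0001
grip_force: 0.0
```

Run:
```python
from h import *
im=vision.snapshot("wrist"); cv2.imwrite("pics/w2.png",im[:,:,::-1])
s=robot.state();print(s["time_s"],s["position"],s["contact_force"])
```

```text
3.075 [ 0.52862695 -0.13682898  0.05262619] [-0.02835671 -0.1001363  -0.40925898]
```

View pics/w2.png

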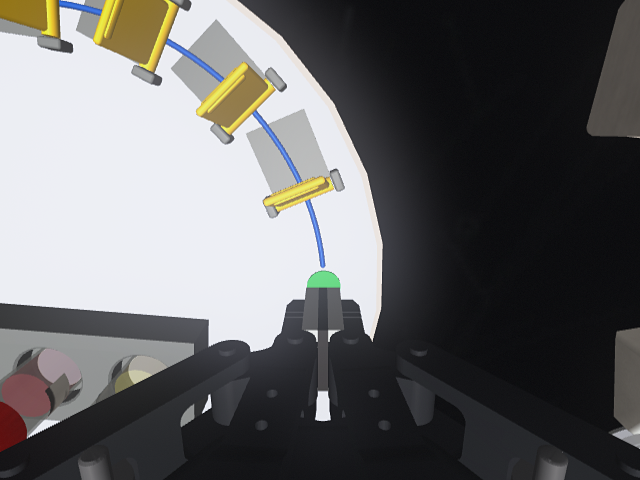

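The fingertips are over the dot (323,280) and in line with the blue line. I'll lower to tip height of about 27.5 mm, then sweep the first 44°.

inch_along:
  increments:
    - [[0, 0, 0.014], [0, 0, 0], 0]
    - [[0, 0, 0.014], [0, 0, 0], 0]
    - [[0, 0, 0.014], [0, 0, 0], 0]

```text
time_s: 3.45
position: [0.5281, -0.1367, 0.0378]
orientation: [[0.982, 0.19, -0.001], [0.19, -0.982, 0.0], [-0.001, -0.0, -1.0]]
contact_force: [0.2, 0.6, -0.3]
width: -0.0
grip_force: 0.0
```

inch_along:
  increments:
    - [[0.0092, -0.0004, 0], [0, 0, -4.4], 0]
    - [[0.0184, -0.0014, 0], [0, 0, -8.8], 0]
    - [[0.0274, -0.0032, 0], [0, 0, -13.2], 0]
    - [[0.0363, -0.0056, 0], [0, 0, -17.6], 0]
    - [[0.045, -0.0087, 0], [0, 0, -22], 0]
    - [[0.0534, -0.0125, 0], [0, 0, -26.4], 0]
    - [[0.0614, -0.0169, 0], [0, 0, -30.8], 0]
    - [[0.0692, -0.0219, 0], [0, 0, -35.2], 0]
    - [[0.0765, -0.0275, 0], [0, 0, -39.6], 0]
    - [[0.0834, -0.0337, 0], [0, 0, -44], 0]

```text
time_s: 4.7
position: [0.6042, -0.0879, 0.0384]
orientation: [[0.572, 0.82, 0.0], [0.82, -0.572, -0.0], [-0.0, 0.0, -1.0]]
contact_force: [-0.2, -0.8, 0.3]
width: 0.0004
grip_force: 0.2
```

Run:
```python
from h import *
im=vision.snapshot("wrist"); cv2.imwrite("pics/w3.png",im[:,:,::-1])
s=robot.state();p=s["position"][:2]-np.array([.5055,-.019]);print(s["time_s"],s["position"],np.hypot(*p),np.degrees(np.arctan2(p[1],p[0])))
```

```text
4.75 [ 0.60489572 -0.0869962   0.03847145] 0.1204283724384945 -34.375871230683174
```

View pics/w3.png

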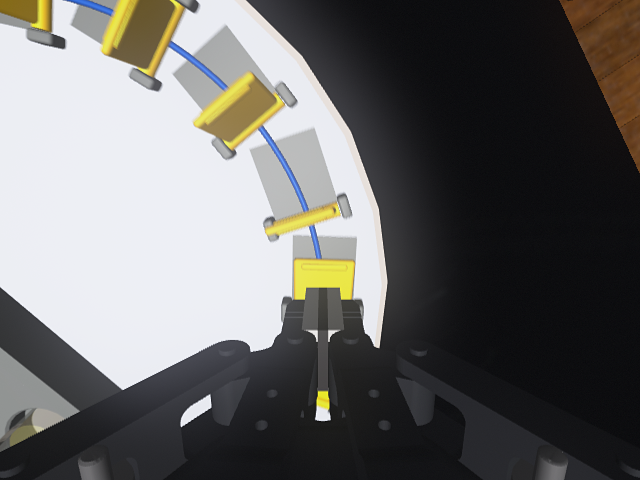

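Flag 1 is folded behind and flag 2 is being pushed down at (323,280). The fingertips are centred on the line and the force is low, so I'll continue with the same segment.

inch_along:
  increments:
    - [[0.0092, -0.0004, 0], [0, 0, -4.4], 0]
    - [[0.0184, -0.0014, 0], [0, 0, -8.8], 0]
    - [[0.0274, -0.0032, 0], [0, 0, -13.2], 0]
    - [[0.0363, -0.0056, 0], [0, 0, -17.6], 0]
    - [[0.045, -0.0087, 0], [0, 0, -22], 0]
    - [[0.0534, -0.0125, 0], [0, 0, -26.4], 0]
    - [[0.0614, -0.0169, 0], [0, 0, -30.8], 0]
    - [[0.0692, -0.0219, 0], [0, 0, -35.2], 0]
    - [[0.0765, -0.0275, 0], [0, 0, -39.6], 0]
    - [[0.0834, -0.0337, 0], [0, 0, -44], 0]

```text
time_s: 6.0
position: [0.6243, -0.0002, 0.0385]
orientation: [[-0.157, 0.988, 0.0], [0.988, 0.157, -0.0], [-0.0, 0.0, -1.0]]
contact_force: [0.2, -1.6, 0.6]
width: -0.0002
grip_force: 0.1
```

Run:
```python
from h import *
s=robot.state();p=s["position"][:2]-np.array([.5055,-.019]);print(s["time_s"],s["position"],np.hypot(*p),np.degrees(np.arctan2(p[1],p[0])),s["qpos"])
```

```text
6.0 [ 6.24290114e-01 -1.83262167e-04  3.84638049e-02] 0.1202711964858087 9.001050292030207 [-1.21597009e-02  2.17602673e+01 -9.47110036e+00  5.87516222e+01
 -1.02248418e-02  8.09496277e+01]
```

inch_along:
  increments:
    - [[0.0092, -0.0004, 0], [0, 0, -4.4], 0]
    - [[0.0184, -0.0014, 0], [0, 0, -8.8], 0]
    - [[0.0274, -0.0032, 0], [0, 0, -13.2], 0]
    - [[0.0363, -0.0056, 0], [0, 0, -17.6], 0]
    - [[0.045, -0.0087, 0], [0, 0, -22], 0]
    - [[0.0534, -0.0125, 0], [0, 0, -26.4], 0]
    - [[0.0614, -0.0169, 0], [0, 0, -30.8], 0]
    - [[0.0692, -0.0219, 0], [0, 0, -35.2], 0]
    - [[0.0765, -0.0275, 0], [0, 0, -39.6], 0]
    - [[0.0765, -0.0275, 0], [0, 0, -39.6], 0]

```text
time_s: 7.25
position: [0.5849, 0.0712, 0.0385]
orientation: [[-0.749, 0.662, 0.0], [0.662, 0.749, 0.0], [-0.0, 0.0, -1.0]]
contact_force: [-0.2, 0.1, 0.8]
width: -0.0002
grip_force: 0.0
```

Run:
```python
from h import *
im=vision.snapshot("wrist"); cv2.imwrite("pics/w4.png",im[:,:,::-1])
s=robot.state();p=s["position"][:2]-np.array([.5055,-.019]);print(s["time_s"],s["position"],np.hypot(*p),np.degrees(np.arctan2(p[1],p[0])))
```

```text
7.3 [0.58515605 0.07100666 0.03850501] 0.12019270121950315 48.491113178293894
```

View pics/w4.png

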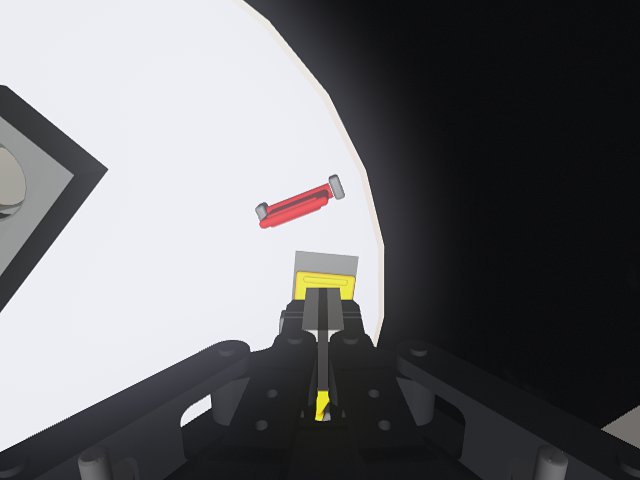

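The red flag is upright at (300,205) and clear of the fingers, and flag 6 is nearly down at (325,285). I'll make the final small advance, then lift away.

inch_along:
  increments:
    - [[0.005, -0.0001, 0], [0, 0, -2.4], 0]
    - [[0.0105, -0.0005, 0], [0, 0, -5], 0]
    - [[0.0105, -0.0005, 0], [0, 0, -5], 0]
    - [[0.0105, -0.0005, 0], [0, 0, -5], 0]
    - [[0.0105, -0.0005, -0.03], [0, 0, -5], 0]
    - [[0.0105, -0.0005, -0.08], [0, 0, -5], 0]
    - [[0.0105, -0.0005, -0.14], [0, 0, -5], 0]
    - [[0.0105, -0.0005, -0.2], [0, 0, -5], 0]

```text
time_s: 8.3
position: [0.5768, 0.0774, 0.2401]
orientation: [[-0.804, 0.594, 0.0], [0.594, 0.804, -0.0], [-0.0, -0.0, -1.0]]
contact_force: [2.4, -0.3, -0.4]
width: -0.0
grip_force: 0.0
```

inch_along:
  increments:
    - [[-0.06, -0.03, 0], [0, 0, 0], 0]
    - [[-0.12, -0.06, 0], [0, 0, 0], 0]
    - [[-0.15, -0.08, 0], [0, 0, 0], 0]
    - [[-0.15, -0.08, 0], [0, 0, 0], 0]
    - [[-0.15, -0.08, 0], [0, 0, 0], 0]

```text
time_s: 8.93
position: [0.6499, -0.0758, 0.238]
orientation: [[-0.804, 0.594, -0.001], [0.594, 0.804, 0.0], [0.001, 0.0, -1.0]]
contact_force: [0.1, -0.5, -0.0]
width: -0.0001
grip_force: 0.0
```

Run:
```python
from h import *
im=vision.snapshot("wrist"); cv2.imwrite("pics/w5.png",im[:,:,::-1])
im=vision.snapshot("top"); cv2.imwrite("pics/t5.png",cv2.resize(im[150:350,220:440,::-1],None,fx=2.7,fy=2.7))
```

```text
(no output)
```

View pics/w5.png

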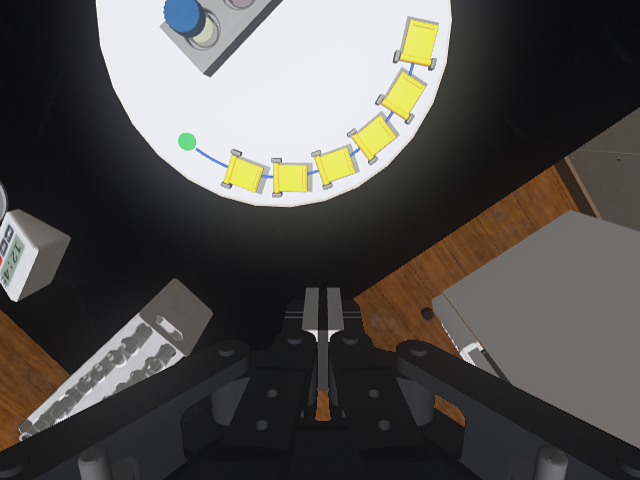

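View pics/t5.png

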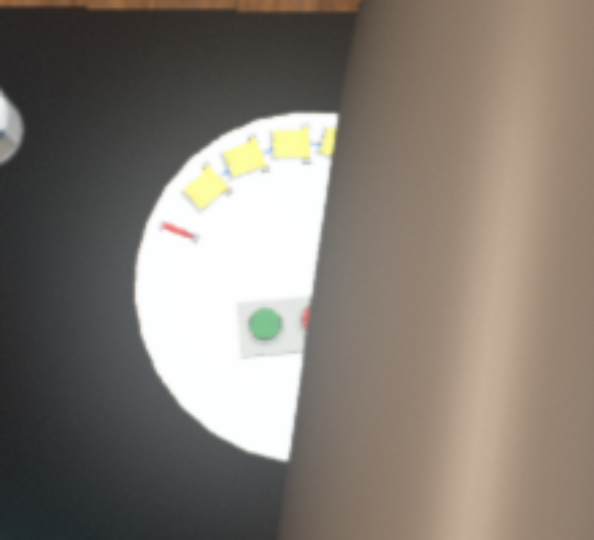

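All six yellow flags lie flat, from (245,173) to (420,42) in the wrist view. The red flag is upright at (180,232) in the top crop, the vials are in place, and the hand is high and clear.

```bash
python3 -c "
from bench import robot, vision
print(robot.job_done())"
```

```text
the job is handed in; nothing more can be done
None
```

All six yellow flags are folded flat in order, the red flag still stands upright, nothing else was seen to move, and the job is handed in with the hand clear of the tray.

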